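Load four sample tins into their matching carriers

TASK

Load the four sealed tins for labelling: put each one, lid up, into the carrier whose recess is cut to its shape and size, so that it sits flat on the floor of the recess. Lower the tins in rather than dropping them, knock none over, and leave the jar and the beaker where they stand.

Things in the scene. Friction and masses are not known exactly. Their poses are not given: they have to be found in the camera images.
- tin_small: Loose sealed small round food tin, round, 44 mm in diameter, 40 mm tall, straight sides, copper-coloured with brass seams and a ring-pull lid; all four tins look alike but for shape and size; about 60 to 220 g. Stands on the bench in the near row, between the jar and the beaker (tins farther off to the sides are only stock). Origin: centre of its underside, z up.
- tin_large: Loose sealed large round food tin, round, 62 mm in diameter, 40 mm tall, straight sides, copper-coloured with brass seams and a ring-pull lid; all four tins look alike but for shape and size; about 60 to 220 g. Stands on the bench in the near row, between the jar and the beaker (tins farther off to the sides are only stock). Origin: centre of its underside, z up.
- tin_square: Loose sealed square food tin, square, 54 x 54 mm, 40 mm tall, straight sides, copper-coloured with brass seams and a ring-pull lid; all four tins look alike but for shape and size; about 60 to 220 g. Stands on the bench in the near row, between the jar and the beaker (tins farther off to the sides are only stock). Origin: centre of its underside, z up.
- tin_oblong: Loose sealed oblong food tin, oblong, 84 mm long (own x) x 46 mm wide (own y), 40 mm tall, straight sides, copper-coloured with brass seams and a ring-pull lid; all four tins look alike but for shape and size; about 60 to 220 g. Stands on the bench in the near row, between the jar and the beaker (tins farther off to the sides are only stock). Origin: centre of its underside, z up.
- carrier_small: Carrier for the small round tin: a white plastic plate fixed to the bench, 82 x 82 mm and 12 mm thick, with one recess in the middle, round, 60 mm in diameter, 6 mm deep, with a black floor 6 mm above the bench: 8 mm of room all round its tin. Stands in the row beyond the tins. Origin: centre of the plate's underside, z up.
- carrier_large: Carrier for the large round tin: a white plastic plate fixed to the bench, 100 x 100 mm and 12 mm thick, with one recess in the middle, round, 78 mm in diameter, 6 mm deep, with a black floor 6 mm above the bench: 8 mm of room all round its tin. Stands in the row beyond the tins. Origin: centre of the plate's underside, z up.
- carrier_square: Carrier for the square tin: a white plastic plate fixed to the bench, 90 x 90 mm and 12 mm thick, with one recess in the middle, square, 70 x 70 mm, its sides along own x and y, 6 mm deep, with a black floor 6 mm above the bench: 8 mm of room all round its tin. Stands in the row beyond the tins. Origin: centre of the plate's underside, z up.
- carrier_oblong: Carrier for the oblong tin: a white plastic plate fixed to the bench, 120 (own x) x 82 (own y) mm and 12 mm thick, with one recess in the middle, oblong, 100 mm along own x by 62 mm along own y, 6 mm deep, with a black floor 6 mm above the bench: 8 mm of room all round its tin. Stands in the row beyond the tins. Origin: centre of the plate's underside, z up.
- jar: Bystander: loose amber glass jar with a white cap and a paper label, 68 mm in diameter, 100 mm tall, at the left end of the work; leave alone. Origin: centre of its underside.
- beaker: Bystander: loose open steel beaker, 76 mm in diameter at the rim, 90 mm tall, at the right end of the work; leave alone. Origin: centre of its underside.

How it is judged:
By the outcome, as a careful person would: the job done as asked, in the order asked, and still so for the second after the job is handed in, with the robot touching nothing.
It also fails if it takes over 112 s, if anything falls off the work surface, if the arm or the gripper's body presses on something with over 40 N, if the wrist force passes 120 N, or if a joint passes its speed limit or range.

ROBOT

A 7-joint arm with a two-finger parallel gripper is mounted at the origin on the work surface. World frame = base frame: x ahead of the robot, y to its left, z up, the work surface at z = 0. Lengths are in m, angles in rad, forces in N, time in s.
With the tool pointing down it reaches from about 0.425 to 0.925 m from the base axis. Payload 6.8 kg.
Tool frame: the origin (TCP) lies at the very end of the fingers, on their centre line; the grasp point (between the pads) lies bot.tcp_to_grasp behind it (bot.tcp_to_grasp is the distance from the TCP to the grasp point, in m); z points along the fingers, y is the line along which they close (so a half turn about z gives the same grasp; the last joint's range is limited). The gripper opens to 85 mm and grips with 20 to 120 N. Pads are 22 mm wide; open, the fingers measure 114 mm over their backs; the gripper's body (76 mm by 85 mm) begins 54 mm behind the grasp point. The pads swing forward as they close: fully open they stand 13 mm farther back than shut.
Start: joints at [1.126, 0.477, 0.022, 1.555, -0.011, 1.109, -0.083], TCP at [0.223, -0.637, 0.231] pointing down, gripper open.
Joint ranges: [-2.96, 2.96], [-0.34, 2.1], [-1.41, 1.46], [0.24, 2.44], [-1.37, 4.51], [0.17, 1.92], [-2.96, 2.96]. Speed limits (rad/s): [2.39, 2.39, 3.14, 3.14, 3.14, 3.14, 3.14].

INTERFACE

Orientations are given as a unit quaternion [w, x, y, z].
In Python, from station import bot gives the robot as it stands.
- The arm moves only by the tool servo_tool, never from a script. Its argument "motion" is a list that holds one entry, the list of rows, each a list of 7 numbers: the shift along the tool's x, y, z in m, then the turn, a rotation vector about the tool's x, y, z in units of 5 degrees (1.0 is 5 degrees), then the opening, from 0 (shut) to 1 (fully open). A call has 1 to 20 rows; each row is the pose to reach, as a shift and turn from the pose commanded when the call began, along the tool's axes at that moment; what a row does not reach only later rows make up. A row lasts 1/12 s, in which the tool goes at most 41.7 mm and 7.16 degrees, less where a joint would pass 70% of its speed; a pose out of reach is approached as far as the arm can. A call with a gripper value outside its range is refused whole. The fingers move at their own pace and stop on an object; "grip_force" is the grip in N (left out, the last holds). Time passes only in rows, so rows that repeat a pose let the fingers close. It gives the time, the measured TCP pose, the force, the opening and the grip force at its end, in the units of the state.
- bot.get_obs(): the state, without advancing time (a new reading comes with each control period).
- bot.read_camera(name): name is "scene" or "top"; returns a dict with "img" (480x640x3 uint8, red, green, blue), "K" (3x3 intrinsics, pixels), "pose" (4x4, takes a point from camera to world coordinates). Camera axes: x right, y down, z forward; pixel columns grow to the right and rows downward; lengths in m; the calibration is good to about 2 mm. A picture is of the moment at which its call begins. There is no depth.
- bot.hand_in(): hands the job in; it is judged then, once.
The state is a dict: "t": time; "q": joint angles; "joint_vel": joint speeds; "joint_torque": joint torques, N m; "eef_pos": TCP position; "tool_rot": TCP orientation; "contact_force": force on the tool from outside, world axes, zero at the start; "torque": the same for the moment, N m; "gripper_width": opening from 0.0 (shut) to 1.0 (fully open); "grasp_force": force on a finger pad.
Only numpy, scipy, OpenCV 4.12 (cv2) and the standard library are available. Lean on these libraries where they do the work, as an engineer would, in place of code of your own. Each camera call takes 0.05 s, during which the arm holds its last target. There are 200 camera calls.

## Working session

There is one attempt and no reset: what is moved stays moved. The work goes in short steps, Python scripts to look and compute and a tool call to move; the robot and the scene stay as the last step left them, time stands still between calls to the robot, and variables do not carry over. Pictures are saved under pics/ and viewed, at most 14 in all, crops included, and the job is handed in when it is done.

Besides the shell and the picture viewer there is one more tool, called after "Request:" as a command line: name --argument value ..., lists and objects as JSON in quotes. servo_tool: Moves the arm, as the interface text tells. Its arguments: {"type":"object","properties":{"motion":{"type":"array"},"grip_force":{"type":"number"}},"required":["motion"]}

```bash
mkdir -p pics; ls
python3 - <<'E'
from station import bot
import cv2
for n in("top","scene"):
    c=bot.read_camera(n); cv2.imwrite(f"pics/{n}0.png",c["img"][:,:,::-1]); print(n,c["K"].round(1).tolist(),c["pose"].round(4).tolist())
print(bot.get_obs(),bot.tcp_to_grasp)
E
```

```text
pics
top [[594.3, 0.0, 300.7], [0.0, 594.3, 235.5], [0.0, 0.0, 1.0]] [[-0.0221, -0.9906, 0.1347, 0.3394], [-0.9997, 0.021, -0.0093, 0.0057], [0.0064, -0.1348, -0.9908, 1.4708], [0.0, 0.0, 0.0, 1.0]]
scene [[622.5, 0.0, 323.8], [0.0, 622.5, 237.2], [0.0, 0.0, 1.0]] [[-0.5969, 0.6923, -0.4056, 1.1099], [0.8023, 0.5103, -0.3098, 0.4445], [-0.0075, -0.5103, -0.86, 1.2379], [0.0, 0.0, 0.0, 1.0]]
{'t': 0.1, 'q': array([ 1.12589495,  0.47774327,  0.02235681,  1.55633828, -0.0115062 ,
        1.10930922, -0.08307155]), 'joint_vel': array([-0.0011315 , -0.00376006, -0.0016222 , -0.00305166, -0.00033736,
        0.00044686, -0.00021743]), 'joint_torque': array([ 4.06000836e-03, -5.97761643e+01,  1.61284313e+00, -2.81958729e+01,
        1.26517258e-02,  5.00096648e-03,  4.84295902e-05]), 'eef_pos': array([ 0.22287457, -0.63658018,  0.23041194]), 'tool_rot': array([-8.10507379e-04,  9.85850949e-01,  1.67622225e-01, -2.00250962e-04]), 'contact_force': array([ 0.39500137,  0.33167407, -0.55617117]), 'torque': array([ 0.00020607,  0.03787042, -0.00893417]), 'grasp_force': 0.0, 'gripper_width': 0.9994954377029814} 0.0187
```

View pics/top0.png

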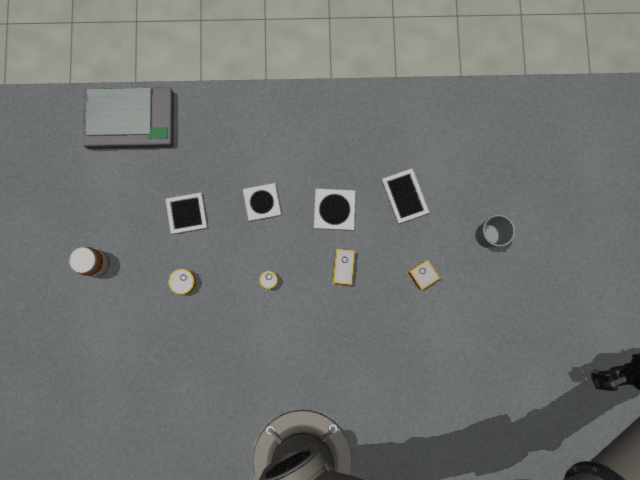

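View pics/scene0.png

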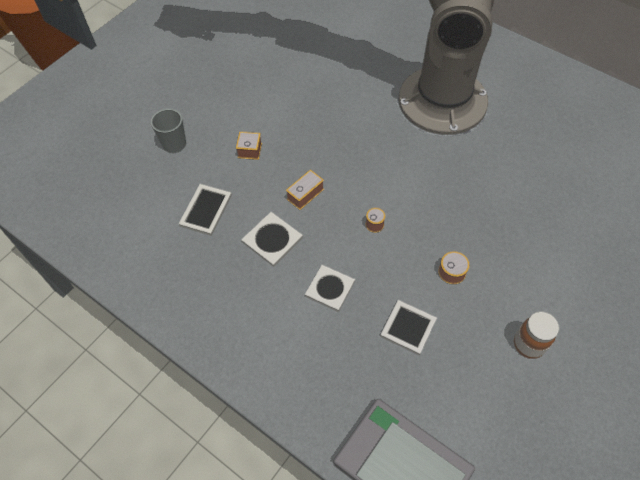

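The top view shows the tins at about (182,281) large, (269,280) small, (344,267) oblong and (424,275) square. The carriers are at (186,213) square, (262,202) small, (335,209) large and (405,195) oblong. The scene view agrees. The jar is at (86,261) and the beaker at (498,231).

```bash
cat > h.py <<'E'
import cv2,numpy as np
from station import bot
from scipy.spatial.transform import Rotation as R
def ray(c,uv,z):
    uv=np.atleast_2d(uv).astype(float)
    d=np.c_[uv,np.ones(len(uv))]@np.linalg.inv(c["K"]).T@c["pose"][:3,:3].T
    o=c["pose"][:3,3]; return (o+d*((z-o[2])/d[:,2])[:,None])[:,:2]
def blob(c,uv,z,r=32,dist=None):
    """bright low-saturation blob near uv -> (centre, size, angle of long side) in world at height z"""
    hsv=cv2.cvtColor(c["img"],cv2.COLOR_RGB2HSV)
    m=((hsv[...,2]>140)&(hsv[...,1]<70)).astype(np.uint8)
    w=np.zeros_like(m); cv2.circle(w,tuple(uv),r,1,-1); m&=w
    cs,_=cv2.findContours(m,cv2.RETR_EXTERNAL,cv2.CHAIN_APPROX_NONE)
    k=max(cs,key=cv2.contourArea)
    p=ray(c,k[:,0],z)
    (x,y),s,a=cv2.minAreaRect((p*1000).astype(np.float32))
    if s[0]<s[1]: a+=90; s=s[::-1]
    return np.round([x/1000,y/1000],4),np.round(s,1),round((a+90)%180-90,1)
def togo(target,yaw=None):
    """shift in tool axes (m) and turn (5 deg units) from present pose to a downward TCP pose; yaw=world angle of tool y line"""
    o=bot.get_obs(); q=o["tool_rot"]; r=R.from_quat([q[1],q[2],q[3],q[0]])
    s=r.inv().apply(np.array(target)-o["eef_pos"])
    if yaw is None: yaw=np.degrees(np.arctan2(*r.apply([0,1,0])[1::-1]))
    best=None
    y=np.radians(yaw)
    for sg in(0,np.pi):
        ty=np.array([np.cos(y+sg),np.sin(y+sg),0]);tz=np.array([0,0,-1.]);tx=np.cross(ty,tz)
        v=(r.inv()*R.from_matrix(np.c_[tx,ty,tz])).as_rotvec()
        if best is None or np.linalg.norm(v)<np.linalg.norm(best): best=v
    return s.round(4),(np.degrees(best)/5).round(3)
E
python3 - <<'E'
from h import *
T=dict(large=(182,281),small=(269,280),oblong=(344,267),square=(424,275))
C=dict(square=(186,213),small=(262,202),large=(335,209),oblong=(405,195))
S=dict(large=(455,261),small=(376,215),oblong=(305,185),square=(248,139))
SC=dict(square=(409,327),small=(330,287),large=(272,238),oblong=(206,209))
t=bot.read_camera("top");s=bot.read_camera("scene")
for k in T: print(k,blob(t,T[k],.04),blob(s,S[k],.04,24))
for k in C: print("car",k,blob(t,C[k],.012),blob(s,SC[k],.012,36))
for n,uv in(("jar",(86,261)),("beaker",(498,231))): print(n,ray(t,uv,.09))
E
```

```text
large (array([0.4285, 0.2833]), array([50.7, 50.4]), 0.2) (array([0.4284, 0.2828]), array([52.2, 52. ]), 31.1)
small (array([0.4287, 0.0732]), array([33.7, 31.2]), 88.8) (array([0.4275, 0.0729]), array([34.5, 32.6]), -53.6)
oblong (array([ 0.4567, -0.1094]), array([75.4, 37.8]), -7.1) (array([ 0.456 , -0.1099]), array([75.5, 36.9]), -7.2)
square (array([ 0.4331, -0.3046]), array([45.8, 45.5]), 31.2) (array([ 0.4327, -0.3049]), array([45.2, 45.2]), 30.9)
car square (array([0.6017, 0.2772]), array([90.8, 90.3]), -81.0) (array([0.599 , 0.2767]), array([92.8, 92.5]), 9.2)
car small (array([0.6261, 0.0886]), array([82.9, 82.4]), -80.3) (array([0.6237, 0.0876]), array([84.7, 83.9]), 9.7)
car large (array([ 0.603 , -0.0926]), array([101.1,  99.8]), -2.0) (array([ 0.6013, -0.0947]), array([102.5, 102.3]), -3.6)
car oblong (array([ 0.6342, -0.2718]), array([120.5,  81.9]), 18.0) (array([ 0.6326, -0.2724]), array([122.5,  83.6]), 18.1)
jar [[0.47770888 0.49328811]]
beaker [[ 0.52778488 -0.47157496]]
```

Run:
```python
from h import *
print(togo([.4328,-.3048,.12],-59))
```

```text
(array([ 0.3078, -0.2438,  0.1109]), array([-1.300e-02, -1.000e-03, -2.341e+00]))
```

Request:
servo_tool --motion '[[[0.03,-0.024,0.01,0,0,-0.3,1],[0.06,-0.048,0.02,0,0,-0.6,1],[0.09,-0.072,0.03,0,0,-0.9,1],[0.12,-0.096,0.04,0,0,-1.2,1],[0.15,-0.12,0.05,0,0,-1.5,1],[0.18,-0.144,0.06,0,0,-1.7,1],[0.21,-0.168,0.07,0,0,-1.9,1],[0.24,-0.192,0.08,0,0,-2.1,1],[0.27,-0.216,0.09,0,0,-2.2,1],[0.295,-0.235,0.1,-0.01,0,-2.3,1],[0.308,-0.244,0.111,-0.01,0,-2.34,1],[0.308,-0.244,0.111,-0.01,0,-2.34,1],[0.308,-0.244,0.111,-0.01,0,-2.34,1],[0.308,-0.244,0.111,-0.01,0,-2.34,1]]]' --grip_force 35

```text
t: 1.37
eef_pos: [0.4326, -0.3061, 0.1205]
tool_rot: [0.001, 0.964, 0.267, -0.0]
contact_force: [0.1, -0.2, 0.1]
gripper_width: 0.999
grasp_force: 0.0
```

Run:
```python
from h import *
o=bot.get_obs();print(o["t"],o["eef_pos"],o["q"].round(2))
print(togo([.4328,-.3048,.012],-59))
```

```text
1.3667 [ 0.43259683 -0.3061282   0.12050928] [ 0.62  0.38 -0.15  1.99  0.08  0.77 -0.61]
(array([ 0.0009, -0.0012,  0.1085]), array([ 0.015,  0.008, -0.016]))
```

Request:
servo_tool --motion '[[[0.001,-0.001,0.025,0,0,0,1],[0.001,-0.001,0.055,0,0,0,1],[0.001,-0.001,0.08,0,0,0,1],[0.001,-0.001,0.1,0,0,0,1],[0.001,-0.001,0.108,0,0,0,1],[0.001,-0.001,0.108,0,0,0,1],[0.001,-0.001,0.108,0,0,0,0.5],[0.001,-0.001,0.108,0,0,0,0.5],[0.001,-0.001,0.108,0,0,0,0.4],[0.001,-0.001,0.108,0,0,0,0.4],[0.001,-0.001,0.108,0,0,0,0.4],[0.001,-0.001,0.108,0,0,0,0.4],[0.001,-0.001,0.108,0,0,0,0.4],[0.001,-0.001,0.108,0,0,0,0.4]]]' --grip_force 35

```text
t: 2.53
eef_pos: [0.4344, -0.3046, 0.0139]
tool_rot: [0.002, 0.964, 0.267, 0.001]
contact_force: [-1.3, -0.1, 6.7]
gripper_width: 0.627
grasp_force: 37.9
```

Run:
```python
from h import *
c=bot.read_camera("scene"); cv2.imwrite("pics/g1.png",cv2.resize(c["img"][60:240,120:360,::-1],None,fx=3,fy=3))
o=bot.get_obs();print(o["t"],o["eef_pos"],o["q"].round(2))
print(togo([.600,.277,.10],-80.9))
```

```text
2.5833 [ 0.43442108 -0.30463282  0.01392571] [ 0.59  0.56 -0.12  2.05  0.13  0.54 -0.65]
(array([ 0.4414, -0.4132, -0.0871]), array([ 0.037, -0.018,  4.375]))
```

Request:
servo_tool --motion '[[[0,0,-0.03,0,0,0,0.4],[0.004,-0.004,-0.06,0,0,0.04,0.4],[0.013,-0.012,-0.088,0,0,0.13,0.4],[0.035,-0.033,-0.088,0,0,0.35,0.4],[0.062,-0.058,-0.088,0,0,0.61,0.4],[0.088,-0.083,-0.088,0,0,0.87,0.4],[0.115,-0.107,-0.088,0,0,1.14,0.4],[0.141,-0.132,-0.088,0,0,1.4,0.4],[0.168,-0.157,-0.088,0,0,1.66,0.4],[0.194,-0.182,-0.088,0,0,1.92,0.4],[0.221,-0.207,-0.088,0,0,2.19,0.4],[0.247,-0.231,-0.088,0,0,2.45,0.4],[0.274,-0.256,-0.088,0,0,2.71,0.4],[0.3,-0.281,-0.088,0,0,2.97,0.4],[0.327,-0.306,-0.088,0,0,3.24,0.4],[0.353,-0.331,-0.088,0,0,3.5,0.4],[0.38,-0.355,-0.088,0,0,3.76,0.4],[0.405,-0.379,-0.088,0,0,4.01,0.4],[0.427,-0.4,-0.088,0.02,-0.01,4.23,0.4],[0.441,-0.413,-0.088,0.03,-0.02,4.37,0.4]]]'

```text
t: 4.25
eef_pos: [0.5987, 0.2824, 0.1007]
tool_rot: [-0.002, 0.997, 0.081, -0.0]
contact_force: [0.2, 0.8, -1.6]
gripper_width: 0.621
grasp_force: 38.2
```

Request:
servo_tool --motion '[[[0,0,0,0,0,0,0.4],[0,0,0,0,0,0,0.4],[0,0,0,0,0,0,0.4]]]'

```text
t: 4.5
eef_pos: [0.5987, 0.2762, 0.0999]
tool_rot: [-0.0, 0.997, 0.079, -0.001]
contact_force: [0.1, 0.2, -0.8]
gripper_width: 0.627
grasp_force: 38.2
```

Run:
```python
from h import *
c=bot.read_camera("scene"); cv2.imwrite("pics/g2.png",cv2.resize(c["img"][180:400,280:560,::-1],None,fx=2.5,fy=2.5))
o=bot.get_obs();print(o["t"],o["eef_pos"],o["q"].round(2),o["contact_force"])
print(togo([.600,.277,.020],-80.9))
```

```text
4.55 [0.59885343 0.27557038 0.09996411] [-0.42  0.59 -0.15  1.69  0.11  0.87 -2.03] [-0.4905723  -0.55947485 -0.88328483]
(array([ 0.0015, -0.0012,  0.08  ]), array([-0.001,  0.026, -0.008]))
```

View pics/g2.png

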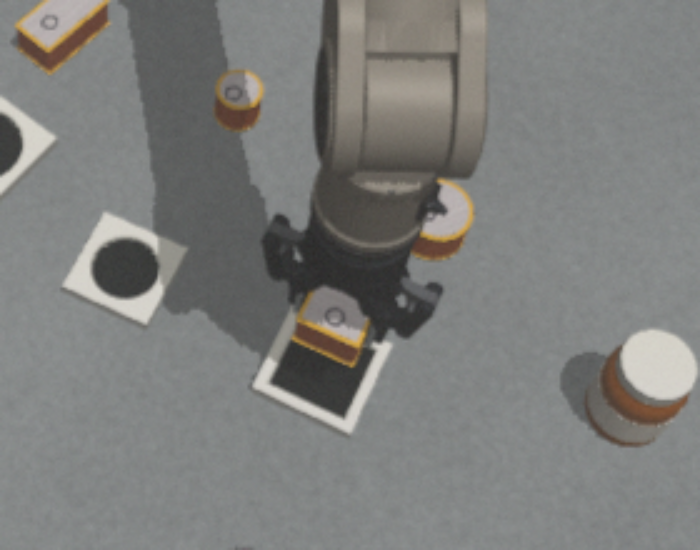

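The tin is held level and lined up with the recess at crop position (325,365).

Request:
servo_tool --motion '[[[0.001,-0.001,0.015,0,0.02,0,0.4],[0.001,-0.001,0.035,0,0.02,0,0.4],[0.001,-0.001,0.055,0,0.02,0,0.4],[0.001,-0.001,0.066,0,0.02,0,0.4],[0.001,-0.001,0.071,0,0.02,0,0.4],[0.001,-0.001,0.074,0,0.02,0,0.4],[0.001,-0.001,0.076,0,0.02,0,0.4],[0.001,-0.001,0.078,0,0.02,0,0.4],[0.001,-0.001,0.08,0,0.02,0,0.4],[0.001,-0.001,0.08,0,0.02,0,0.4],[0.001,-0.001,0.08,0,0.02,0,0.4]]]'

```text
t: 5.47
eef_pos: [0.5997, 0.2788, 0.0203]
tool_rot: [-0.001, 0.997, 0.08, 0.0]
contact_force: [0.4, 0.3, -2.2]
gripper_width: 0.628
grasp_force: 38.2
```

Request:
servo_tool --motion '[[[0,0,0.001,0,0,0,0.4],[0,0,0.001,0,0,0,0.4],[0,0,0.002,0,0,0,0.4],[0,0,0.002,0,0,0,0.4]]]'

```text
t: 5.8
eef_pos: [0.5998, 0.2789, 0.02]
tool_rot: [-0.001, 0.997, 0.08, 0.0]
contact_force: [-4.1, -1.2, 12.4]
gripper_width: 0.624
grasp_force: 39.9
```

Request:
servo_tool --motion '[[[0,0,-0.001,0,0,0,0.65],[0,0,-0.001,0,0,0,0.8],[0,0,-0.001,0,0,0,1],[0,0,-0.001,0,0,0,1],[0,0,-0.001,0,0,0,1],[0,0,-0.001,0,0,0,1],[0,0,-0.01,0,0,0,1],[0,0,-0.03,0,0,0,1],[0,0,-0.06,0,0,0,1],[0,0,-0.09,0,0,0,1],[0,0,-0.1,0,0,0,1],[0,0,-0.1,0,0,0,1]]]'

```text
t: 6.8
eef_pos: [0.6017, 0.2797, 0.1221]
tool_rot: [-0.002, 0.997, 0.08, 0.003]
contact_force: [0.6, -0.4, 0.0]
gripper_width: 1.0
grasp_force: 0.0
```

Run:
```python
from h import *
o=bot.get_obs();print(o["t"],o["eef_pos"],o["gripper_width"])
print(togo([.4285,.283,.11],-80.9))
```

```text
6.8 [0.60173206 0.2797271  0.12210465] 0.9997136923781288
(array([-0.1706, -0.0307,  0.0111]), array([-0.041, -0.072,  0.006]))
```

Request:
servo_tool --motion '[[[-0.02,-0.004,0,0,0,0,1],[-0.05,-0.009,0.003,0,0,0,1],[-0.08,-0.014,0.006,0,0,0,1],[-0.11,-0.02,0.008,0,0,0,1],[-0.14,-0.025,0.01,0,0,0,1],[-0.16,-0.029,0.01,0,0,0,1],[-0.17,-0.031,0.01,0,0,0,1],[-0.17,-0.031,0.01,0,0,0,1],[-0.17,-0.031,0.01,0,0,0,1],[-0.17,-0.031,0.01,0,0,0,1],[-0.17,-0.031,0.01,0,0,0,1],[-0.17,-0.031,0.01,0,0,0,1]]]'

```text
t: 7.8
eef_pos: [0.428, 0.282, 0.1079]
tool_rot: [-0.001, 0.997, 0.079, 0.0]
contact_force: [0.1, 0.7, 0.2]
gripper_width: 0.999
grasp_force: 0.0
```

Run:
```python
from h import *
o=bot.get_obs();print(o["t"],o["eef_pos"],o["gripper_width"])
print(togo([.4285,.283,.012],-80.9))
c=bot.read_camera("top");cv2.imwrite("pics/t2.png",cv2.resize(c["img"][150:330,60:280,::-1],None,fx=3,fy=3))
```

```text
7.8 [0.42802631 0.28201925 0.10790969] 0.9993794108393709
(array([ 0.0006, -0.0007,  0.0959]), array([-0.017, -0.004, -0.008]))
```

View pics/t2.png

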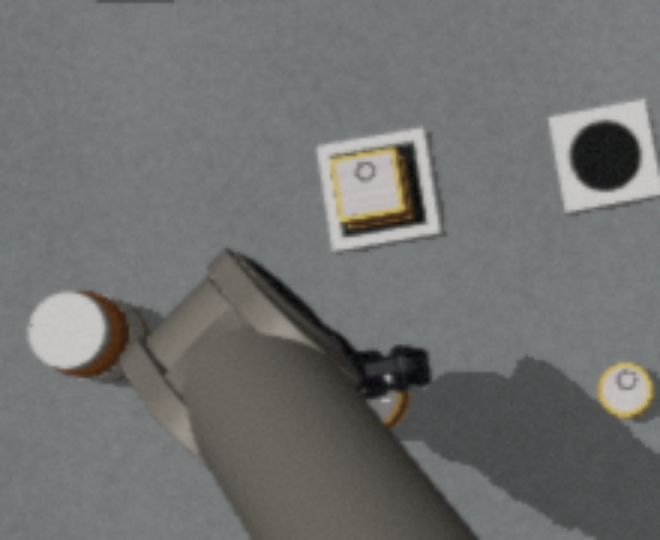

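The square tin sits inside its recess (crop about (370,185)). The arm link over the jar is high above it and the jar hasn't moved. The gripper is over the large tin.

Request:
servo_tool --motion '[[[0,-0.001,0.025,0,0,0,1],[0,-0.001,0.05,0,0,0,1],[0,-0.001,0.075,0,0,0,1],[0,-0.001,0.09,0,0,0,1],[0,-0.001,0.096,0,0,0,1],[0,-0.001,0.096,0,0,0,1],[0,-0.001,0.096,0,0,0,0.6],[0,-0.001,0.096,0,0,0,0.6],[0,-0.001,0.096,0,0,0,0.5],[0,-0.001,0.096,0,0,0,0.5],[0,-0.001,0.096,0,0,0,0.5],[0,-0.001,0.096,0,0,0,0.5]]]' --grip_force 35

```text
t: 8.85
eef_pos: [0.4275, 0.2837, 0.0133]
tool_rot: [-0.001, 0.997, 0.08, 0.001]
contact_force: [0.3, -1.8, 7.7]
gripper_width: 0.715
grasp_force: 38.3
```

Run:
```python
from h import *
o=bot.get_obs();print(o["t"],o["eef_pos"],o["q"].round(2))
c=bot.read_camera("top");print(blob(c,(184,210),.046,18))
print(togo([.602,-.0936,.10]))
```

```text
8.85 [0.4275002  0.28365231 0.01334985] [-0.58  0.54 -0.16  2.08  0.16  0.52 -2.27]
(array([0.599 , 0.2793]), array([45.8, 45.2]), -81.5)
(array([ 0.1126,  0.4   , -0.0873]), array([-0.025, -0.023, -0.   ]))
```

Request:
servo_tool --motion '[[[0,0,-0.03,0,0,0,0.5],[0,0.004,-0.06,0,0,0,0.5],[0.004,0.015,-0.087,0,0,0,0.5],[0.011,0.04,-0.087,0,0,0,0.5],[0.02,0.072,-0.087,0,0,0,0.5],[0.029,0.104,-0.087,0,0,0,0.5],[0.038,0.136,-0.087,0,0,0,0.5],[0.047,0.168,-0.087,0,0,0,0.5],[0.056,0.2,-0.087,0,0,0,0.5],[0.065,0.232,-0.087,0,0,0,0.5],[0.074,0.264,-0.087,0,0,0,0.5],[0.083,0.296,-0.087,0,0,0,0.5],[0.092,0.328,-0.087,0,0,0,0.5],[0.1,0.36,-0.087,0,0,0,0.5],[0.108,0.385,-0.087,0,0,0,0.5],[0.112,0.4,-0.087,0,0,0,0.5],[0.112,0.4,-0.087,0,0,0,0.5],[0.112,0.4,-0.087,0,0,0,0.5],[0.112,0.4,-0.087,0,0,0,0.5]]]'

```text
t: 10.48
eef_pos: [0.6002, -0.0919, 0.0983]
tool_rot: [-0.001, 0.997, 0.081, -0.0]
contact_force: [-0.8, 0.8, -2.3]
gripper_width: 0.713
grasp_force: 39.8
```

Run:
```python
from h import *
o=bot.get_obs();print(o["t"],o["eef_pos"],o["gripper_width"],o["contact_force"])
print(togo([.601,-.0936,.0195]))
c=bot.read_camera("scene"); cv2.imwrite("pics/g3.png",cv2.resize(c["img"][120:300,180:420,::-1],None,fx=2.5,fy=2.5))
```

```text
10.4833 [ 0.60020979 -0.09193689  0.09833501] 0.7129741535193569 [-0.7959254   0.80602389 -2.25927496]
(array([0.0006, 0.002 , 0.0788]), array([-0.032,  0.008,  0.   ]))
```

View pics/g3.png

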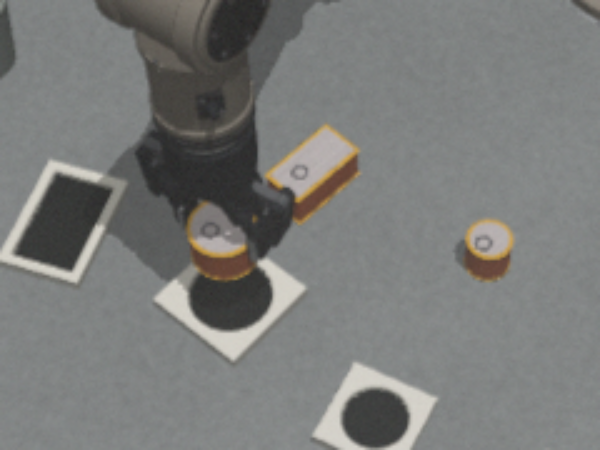

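The large tin is held level over its round recess at crop position (230,295).

Request:
servo_tool --motion '[[[0,0.001,0.015,0,0,0,0.5],[0,0.001,0.035,0,0,0,0.5],[0,0.001,0.055,0,0,0,0.5],[0,0.001,0.066,0,0,0,0.5],[0,0.001,0.071,0,0,0,0.5],[0,0.001,0.074,0,0,0,0.5],[0,0.001,0.076,0,0,0,0.5],[0,0.001,0.077,0,0,0,0.5],[0,0.001,0.078,0,0,0,0.5],[0,0.001,0.079,0,0,0,0.5],[0,0.001,0.08,0,0,0,0.5],[0,0.001,0.08,0,0,0,0.5]]]'

```text
t: 11.53
eef_pos: [0.6014, -0.095, 0.0194]
tool_rot: [-0.001, 0.997, 0.08, 0.0]
contact_force: [-2.5, 0.3, 4.6]
gripper_width: 0.714
grasp_force: 40.2
```

Request:
servo_tool --motion '[[[0,0,-0.001,0,0,0,0.75],[0,0,-0.001,0,0,0,0.85],[0,0,-0.001,0,0,0,1],[0,0,-0.001,0,0,0,1],[0,0,-0.001,0,0,0,1],[0,0,-0.001,0,0,0,1],[0,0,-0.01,0,0,0,1],[0,0,-0.03,0,0,0,1],[0,0,-0.06,0,0,0,1],[0,0,-0.09,0,0,0,1],[0,0,-0.1,0,0,0,1],[0,0,-0.1,0,0,0,1]]]'

```text
t: 12.53
eef_pos: [0.6033, -0.0952, 0.1223]
tool_rot: [-0.0, 0.997, 0.08, 0.003]
contact_force: [0.4, 0.3, -0.4]
gripper_width: 0.998
grasp_force: 0.0
```

Run:
```python
from h import *
o=bot.get_obs();print(o["t"],o["eef_pos"],o["gripper_width"])
print(togo([.4563,-.1097,.11],-97.2))
```

```text
12.5333 [ 0.6032783  -0.09521373  0.12227447] 0.998012080261683
(array([-0.1475, -0.009 ,  0.0114]), array([-0.007, -0.071,  3.267]))
```

Request:
servo_tool --motion '[[[-0.02,-0.001,0,0,0,0.5,1],[-0.05,-0.003,0.003,0,0,1.2,1],[-0.08,-0.005,0.006,0,0,1.9,1],[-0.11,-0.007,0.008,0,0,2.6,1],[-0.135,-0.008,0.01,0,0,3.1,1],[-0.147,-0.009,0.01,0,0,3.27,1],[-0.147,-0.009,0.01,0,0,3.27,1],[-0.147,-0.009,0.01,0,0,3.27,1],[-0.147,-0.009,0.01,0,0,3.27,1],[-0.147,-0.009,0.01,0,0,3.27,1],[-0.147,-0.009,0.01,0,0,3.27,1]]]'

```text
t: 13.45
eef_pos: [0.4553, -0.1092, 0.1084]
tool_rot: [-0.001, 0.998, -0.062, -0.0]
contact_force: [1.2, 0.4, -0.7]
gripper_width: 0.998
grasp_force: 0.0
```

Run:
```python
from h import *
o=bot.get_obs();print(o["t"],o["eef_pos"],o["gripper_width"])
print(togo([.4563,-.1097,.012],-97.2))
c=bot.read_camera("top");print(blob(c,(334,207),.046,22))
```

```text
13.45 [ 0.45533676 -0.10924007  0.10835831] 0.9979640453854107
(array([0.001 , 0.0005, 0.0964]), array([-0.016,  0.001,  0.007]))
(array([ 0.5978, -0.0904]), array([97.7, 96.6]), 88.6)
```

Request:
servo_tool --motion '[[[0.001,0,0.025,0,0,0,1],[0.001,0,0.05,0,0,0,1],[0.001,0,0.075,0,0,0,1],[0.001,0,0.09,0,0,0,1],[0.001,0,0.096,0,0,0,1],[0.001,0,0.096,0,0,0,1],[0.001,0,0.096,0,0,0,0.5],[0.001,0,0.096,0,0,0,0.5],[0.001,0,0.096,0,0,0,0.3],[0.001,0,0.096,0,0,0,0.3],[0.001,0,0.096,0,0,0,0.3],[0.001,0,0.096,0,0,0,0.3],[0.001,0,0.096,0,0,0,0.3]]]' --grip_force 40

```text
t: 14.58
eef_pos: [0.4563, -0.1096, 0.0136]
tool_rot: [-0.001, 0.998, -0.063, 0.001]
contact_force: [-0.8, -0.7, 5.1]
gripper_width: 0.527
grasp_force: 41.1
```

Run:
```python
from h import *
o=bot.get_obs();print(o["t"],o["eef_pos"],o["q"].round(2))
print(togo([.6334,-.2721,.10],-71.95))
```

```text
14.5833 [ 0.45627053 -0.1095726   0.01362748] [ 0.14  0.49 -0.04  2.19  0.04  0.46 -1.63]
(array([ 0.1963,  0.1389, -0.0862]), array([-0.01 , -0.023, -5.052]))
```

Request:
servo_tool --motion '[[[0,0,-0.03,0,0,0,0.3],[0,0,-0.06,0,0,0,0.3],[0.008,0.006,-0.086,0,0,-0.2,0.3],[0.024,0.017,-0.086,0,0,-0.6,0.3],[0.045,0.032,-0.086,0,0,-1.15,0.3],[0.067,0.047,-0.086,0,0,-1.7,0.3],[0.089,0.063,-0.086,0,0,-2.3,0.3],[0.111,0.079,-0.086,0,0,-2.85,0.3],[0.133,0.094,-0.086,0,0,-3.4,0.3],[0.155,0.11,-0.086,0,0,-4,0.3],[0.175,0.124,-0.086,0,0,-4.5,0.3],[0.19,0.134,-0.086,0,0,-4.9,0.3],[0.196,0.139,-0.086,0,-0.02,-5.05,0.3],[0.196,0.139,-0.086,0,-0.02,-5.05,0.3],[0.196,0.139,-0.086,0,-0.02,-5.05,0.3],[0.196,0.139,-0.086,0,-0.02,-5.05,0.3]]]'

```text
t: 15.92
eef_pos: [0.6313, -0.2706, 0.098]
tool_rot: [-0.001, 0.988, 0.157, -0.002]
contact_force: [0.3, 0.4, -2.1]
gripper_width: 0.527
grasp_force: 42.5
```

Run:
```python
from h import *
o=bot.get_obs();print(o["t"],o["eef_pos"],o["gripper_width"],o["contact_force"])
print(togo([.6334,-.2721,.0195],-71.95))
c=bot.read_camera("scene"); cv2.imwrite("pics/g4.png",cv2.resize(c["img"][100:310,140:420,::-1],None,fx=2.5,fy=2.5))
```

```text
15.9167 [ 0.63134161 -0.27064698  0.0979999 ] 0.52703028642428 [ 0.31977148  0.44868665 -2.13878632]
(array([0.0017, 0.0023, 0.0785]), array([-0.035,  0.03 ,  0.001]))
```

View pics/g4.png

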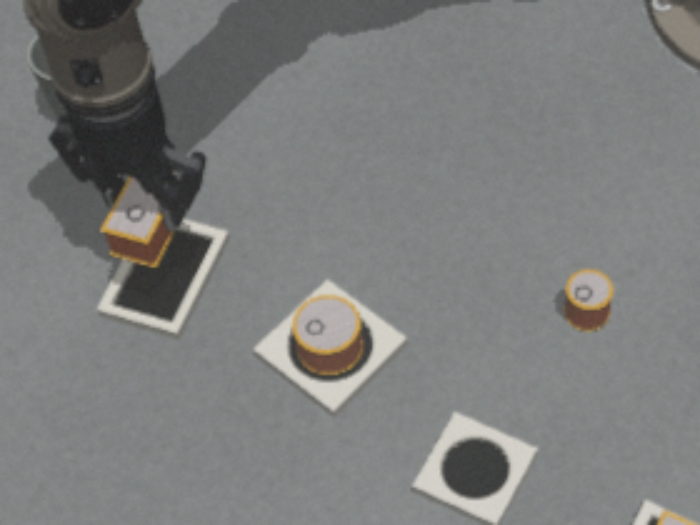

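The large tin is well centred in its recess (330,340). The oblong tin is over its carrier, with its long side lined up with the recess.

Request:
servo_tool --motion '[[[0.001,0.001,0.015,0,0,0,0.3],[0.001,0.001,0.035,0,0,0,0.3],[0.001,0.001,0.055,0,0,0,0.3],[0.001,0.001,0.066,0,0,0,0.3],[0.001,0.001,0.071,0,0,0,0.3],[0.001,0.001,0.074,0,0,0,0.3],[0.001,0.001,0.076,0,0,0,0.3],[0.001,0.001,0.077,0,0,0,0.3],[0.001,0.001,0.078,0,0,0,0.3],[0.001,0.001,0.079,0,0,0,0.3],[0.001,0.001,0.08,0,0,0,0.3],[0.001,0.001,0.08,0,0,0,0.3]]]'

```text
t: 16.97
eef_pos: [0.634, -0.2729, 0.0198]
tool_rot: [-0.0, 0.988, 0.157, -0.0]
contact_force: [-2.8, 1.8, 6.4]
gripper_width: 0.525
grasp_force: 43.3
```

Request:
servo_tool --motion '[[[0,0,-0.001,0,0,0,0.55],[0,0,-0.001,0,0,0,0.65],[0,0,-0.001,0,0,0,0.8],[0,0,-0.001,0,0,0,1],[0,0,-0.001,0,0,0,1],[0,0,-0.001,0,0,0,1],[0,0,-0.001,0,0,0,1],[0,0,-0.01,0,0,0,1],[0,0,-0.03,0,0,0,1],[0,0,-0.06,0,0,0,1],[0,0,-0.09,0,0,0,1],[0,0,-0.1,0,0,0,1],[0,0,-0.1,0,0,0,1]]]'

```text
t: 18.05
eef_pos: [0.6361, -0.2736, 0.1226]
tool_rot: [0.001, 0.988, 0.157, 0.002]
contact_force: [0.3, -0.2, 0.4]
gripper_width: 0.997
grasp_force: 0.0
```

Run:
```python
from h import *
o=bot.get_obs();print(o["t"],o["eef_pos"],o["gripper_width"])
print(togo([.4281,.073,.11],-71.95))
```

```text
18.05 [ 0.63605395 -0.27360469  0.12260374] 0.9966942991617194
(array([-0.0905, -0.394 ,  0.0112]), array([ 0.029, -0.045, -0.004]))
```

Request:
servo_tool --motion '[[[-0.004,-0.015,0,0,0,0,1],[-0.01,-0.045,0,0,0,0,1],[-0.018,-0.08,0,0,0,0,1],[-0.026,-0.115,0.002,0,0,0,1],[-0.034,-0.15,0.003,0,0,0,1],[-0.042,-0.185,0.004,0,0,0,1],[-0.05,-0.22,0.005,0,0,0,1],[-0.058,-0.255,0.006,0,0,0,1],[-0.066,-0.29,0.008,0,0,0,1],[-0.074,-0.325,0.01,0,0,0,1],[-0.082,-0.36,0.01,0,0,0,1],[-0.088,-0.385,0.01,0,0,0,1],[-0.09,-0.394,0.01,0,0,0,1],[-0.09,-0.394,0.01,0,0,0,1],[-0.09,-0.394,0.01,0,0,0,1],[-0.09,-0.394,0.01,0,0,0,1],[-0.09,-0.394,0.01,0,0,0,1],[-0.09,-0.394,0.01,0,0,0,1]]]'

```text
t: 19.55
eef_pos: [0.4267, 0.0728, 0.1089]
tool_rot: [-0.001, 0.988, 0.156, -0.001]
contact_force: [0.3, -0.5, -0.2]
gripper_width: 0.999
grasp_force: 0.0
```

Run:
```python
from h import *
o=bot.get_obs();print(o["t"],o["eef_pos"],o["gripper_width"],o["q"].round(2))
print(togo([.4281,.073,.012],-71.95))
c=bot.read_camera("top");print(blob(c,(403,191),.046,14))
```

```text
19.55 [0.42665494 0.07283754 0.10887962] 0.9988566093020245 [-0.11  0.27 -0.23  2.21  0.1   0.67 -1.67]
(array([0.0016, 0.0004, 0.0969]), array([-0.017,  0.019, -0.03 ]))
(array([ 0.6398, -0.2736]), array([64.9, 42.6]), 17.8)
```

Request:
servo_tool --motion '[[[0.001,0,0.025,0,0,0,1],[0.001,0,0.05,0,0,0,1],[0.001,0,0.075,0,0,0,1],[0.001,0,0.09,0,0,0,1],[0.001,0,0.096,0,0,0,1],[0.001,0,0.096,0,0,0,1],[0.001,0,0.096,0,0,0,0.5],[0.001,0,0.096,0,0,0,0.5],[0.001,0,0.096,0,0,0,0.3],[0.001,0,0.096,0,0,0,0.3],[0.001,0,0.096,0,0,0,0.3],[0.001,0,0.096,0,0,0,0.3],[0.001,0,0.096,0,0,0,0.3]]]' --grip_force 35

```text
t: 20.68
eef_pos: [0.4276, 0.0746, 0.0142]
tool_rot: [-0.001, 0.988, 0.157, 0.0]
contact_force: [-1.2, 0.1, 6.6]
gripper_width: 0.503
grasp_force: 34.6
```

Run:
```python
from h import *
o=bot.get_obs();print(o["t"],o["eef_pos"],o["q"].round(2))
print(togo([.625,.088,.10]))
```

```text
20.6833 [0.42762571 0.07456458 0.01415261] [-0.16  0.46 -0.18  2.26  0.19  0.43 -1.75]
(array([ 0.1919,  0.0482, -0.0858]), array([-0.016, -0.004, -0.   ]))
```

Request:
servo_tool --motion '[[[0,0,-0.03,0,0,0,0.3],[0,0,-0.06,0,0,0,0.3],[0.01,0.002,-0.086,0,0,0,0.3],[0.03,0.007,-0.086,0,0,0,0.3],[0.055,0.014,-0.086,0,0,0,0.3],[0.08,0.02,-0.086,0,0,0,0.3],[0.105,0.026,-0.086,0,0,0,0.3],[0.13,0.032,-0.086,0,0,0,0.3],[0.155,0.039,-0.086,0,0,0,0.3],[0.175,0.044,-0.086,0,0,0,0.3],[0.187,0.047,-0.086,0,0,0,0.3],[0.192,0.048,-0.086,0,0,0,0.3],[0.192,0.048,-0.086,0,0,0,0.3],[0.192,0.048,-0.086,0,0,0,0.3],[0.192,0.048,-0.086,0,0,0,0.3],[0.192,0.048,-0.086,0,0,0,0.3]]]'

```text
t: 22.02
eef_pos: [0.6234, 0.0881, 0.0987]
tool_rot: [-0.001, 0.988, 0.157, -0.001]
contact_force: [-1.2, -0.6, -0.6]
gripper_width: 0.501
grasp_force: 36.2
```

Run:
```python
from h import *
o=bot.get_obs();print(o["t"],o["eef_pos"],o["gripper_width"],o["contact_force"])
print(togo([.625,.088,.0200]))
c=bot.read_camera("scene"); cv2.imwrite("pics/g5.png",cv2.resize(c["img"][150:360,160:440,::-1],None,fx=2.5,fy=2.5))
```

```text
22.0167 [0.62338462 0.08812857 0.09874201] 0.5014860195849938 [-1.16359423 -0.61055236 -0.5547013 ]
(array([0.0017, 0.0008, 0.0787]), array([-0.02 ,  0.027,  0.   ]))
```

View pics/g5.png

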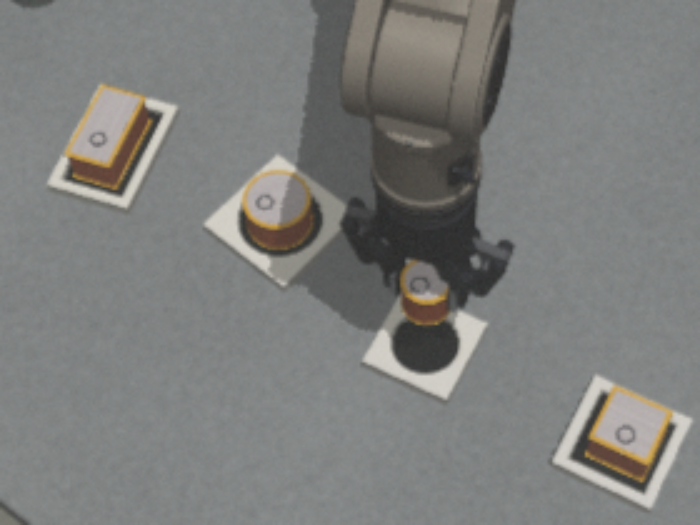

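The oblong, large and square tins all sit in their recesses, at crop positions (105,140), (280,215) and (625,435). The small tin is held over its own recess at (427,343).

Request:
servo_tool --motion '[[[0.001,0,0.015,0,0,0,0.3],[0.001,0,0.035,0,0,0,0.3],[0.001,0,0.055,0,0,0,0.3],[0.001,0,0.066,0,0,0,0.3],[0.001,0,0.071,0,0,0,0.3],[0.001,0,0.074,0,0,0,0.3],[0.001,0,0.076,0,0,0,0.3],[0.001,0,0.077,0,0,0,0.3],[0.001,0,0.078,0,0,0,0.3],[0.001,0,0.079,0,0,0,0.3],[0.001,0,0.08,0,0,0,0.3],[0.001,0,0.08,0,0,0,0.3]]]'

```text
t: 23.07
eef_pos: [0.6257, 0.0887, 0.0202]
tool_rot: [-0.001, 0.988, 0.157, -0.0]
contact_force: [-2.8, -0.1, 8.9]
gripper_width: 0.503
grasp_force: 37.3
```

Request:
servo_tool --motion '[[[0,0,-0.001,0,0,0,0.53],[0,0,-0.001,0,0,0,0.65],[0,0,-0.001,0,0,0,0.8],[0,0,-0.001,0,0,0,1],[0,0,-0.001,0,0,0,1],[0,0,-0.001,0,0,0,1],[0,0,-0.001,0,0,0,1],[0,0,-0.01,0,0,0,1],[0,0,-0.03,0,0,0,1],[0,0,-0.06,0,0,0,1],[0,0,-0.09,0,0,0,1],[0,0,-0.12,0,0,0,1],[-0.03,0,-0.14,0,0,0,1],[-0.06,0,-0.15,0,0,0,1],[-0.09,0,-0.15,0,0,0,1],[-0.12,0,-0.15,0,0,0,1],[-0.14,0,-0.15,0,0,0,1],[-0.15,0,-0.15,0,0,0,1],[-0.15,0,-0.15,0,0,0,1],[-0.15,0,-0.15,0,0,0,1]]]'

```text
t: 24.73
eef_pos: [0.4839, 0.0423, 0.1696]
tool_rot: [-0.001, 0.988, 0.157, 0.0]
contact_force: [0.0, -0.1, 0.2]
gripper_width: 1.002
grasp_force: 0.0
```

Run:
```python
from h import *
o=bot.get_obs();print(o["t"],o["eef_pos"],o["joint_vel"].round(2))
c=bot.read_camera("scene"); cv2.imwrite("pics/end_s.png",cv2.resize(c["img"][90:400,130:580,::-1],None,fx=1.7,fy=1.7))
```

```text
24.7333 [0.48391438 0.04226155 0.16958663] [-0.01  0.03 -0.   -0.03  0.   -0.   -0.  ]
```

View pics/end_s.png

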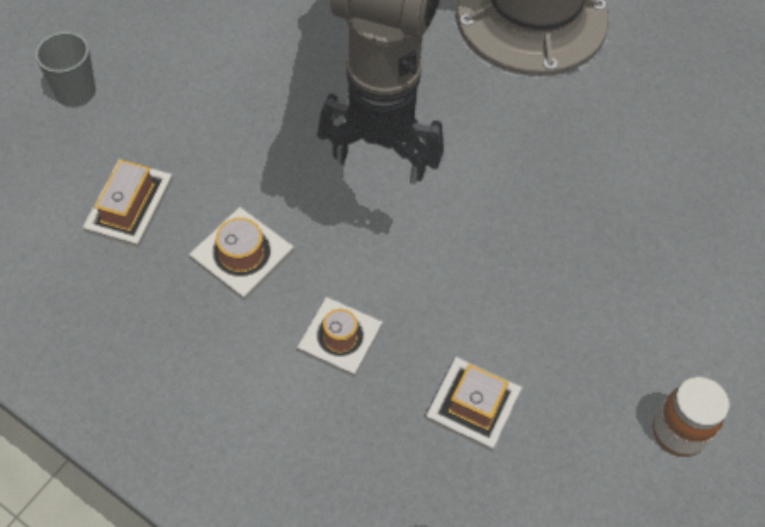

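All four tins are lid up in their carriers, and the jar and beaker look untouched. I'll check the fits numerically before handing in.

Run:
```python
from h import *
c=bot.read_camera("scene"); d=bot.read_camera("top")
def px(c,p):
    q=np.linalg.inv(c["pose"])@np.r_[p,1]; u=c["K"]@q[:3]; return tuple((u[:2]/u[2]).round().astype(int).tolist())
for n,p,r in(("oblong",(.6334,-.2721),26),("large",(.602,-.0936),23),("small",(.625,.088),15),("square",(.6,.277),19)):
    for k,rr in((c,r),(d,r-3)): 
        h=cv2.cvtColor(k["img"],cv2.COLOR_RGB2HSV)
        u=px(k,(*p,.046)); cv2
        m=((h[...,2]>140)&(h[...,1]<70)).astype(np.uint8)
        lab=cv2.connectedComponents(m)[1]; l=lab[u[1]-6:u[1]+7,u[0]-6:u[0]+7]; l=np.bincount(l[l>0]).argmax()
        ys,xs=np.where(lab==l); w=ray(k,np.c_[xs,ys],.046)*1000
        x,s,a=cv2.minAreaRect(w.astype(np.float32)); print(n,np.round(x,1),np.round(s,1),round(a,1),"carrier",p)
```

```text
oblong [ 634.3 -273.1] [75.1 37.7] 17.6 carrier (0.6334, -0.2721)
oblong [ 627.2 -265.3] [118.1  81.6] 18.0 carrier (0.6334, -0.2721)
large [603.1 -94.2] [50.6 49.6] 38.7 carrier (0.602, -0.0936)
large [602.5 -94.1] [51.2 52. ] 88.4 carrier (0.602, -0.0936)
small [625.9  88.5] [33.5 32.2] 36.4 carrier (0.625, 0.088)
small [626.1  89.5] [34.1 32.3] 89.2 carrier (0.625, 0.088)
square [598.  278.8] [45.1 45.6] 9.3 carrier (0.6, 0.277)
square [599.  279.3] [45.2 45.8] 8.5 carrier (0.6, 0.277)
```

All the tins are within 3 mm of centre, at the height expected for sitting on the recess floor. (The second oblong reading picked up the carrier plate instead of the lid.)

```bash
python3 -c "
from station import bot
print(bot.hand_in())"
```

```text
the job is handed in; nothing more can be done
None
```

All four tins are lid up in their matching carriers, within 3 mm of centre; the jar and beaker weren't touched, and the job was handed in at about 25 s of the 112 s allowed.

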